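# Lift the strainer out of the brush-washing tank

### The job

With the hook rod, unlock the strainer basket that hangs deep in the brush-washing tank: turn it anticlockwise (seen from above) until its ears come free of their keepers (go by feel), lift it out, and stand it upright in the middle of the drip tray. Then hang the rod back upright in its stand. Work gently: never force the basket or press on the tank with the hook, set it down softly, keep the gripper off it and leave the jars, glasses and bottle alone.

Things in the scene. Friction and masses are not known exactly. Their poses are not given: they have to be found in the camera images.
- tank: brush-washing tank, an upright round steel can, fixed to the table: 150 mm high, 103 mm across, walls 2.5 mm, open at the top. Origin at the centre of its underside, z up. A bayonet ring is fixed inside it; the ring's angle is not measured and has nothing to do with the tank's axes.
- ledge (a point): point on the tank's axis level with the top of the bayonet ring's ledge, 50 mm above the tank's underside. The ledge (inner radius 39 mm) carries the basket's two ears. The ears slide round on it when the basket is turned.
- keepers (a point): point on the tank's axis level with the undersides of two rigid keepers, 7 mm above the ledge, 4 mm thick, inner radius 39 mm; ears can rise 3 mm under them. They leave two opposite gaps 25 degrees wide: mid-gap is 22 to 84 degrees anticlockwise (from above) of where the ears start. A rigid stop ends each gap on its anticlockwise side; between stop and keeper an ear has some 7 degrees of play and can be lifted out.
- basket: strainer basket, a perforated round steel cup, 34 mm high, 72 mm across the rim, walls 2 mm, open at the top, 0.17 to 0.31 kg. Origin at the centre of its underside, z up. Two ears at its +x and -x sides (10 mm wide, 4 mm thick, out to 46 mm from the axis, undersides 30 mm up) rest on the ledge. A rigid bail of 5 mm wire stands in its y-z plane. Half a turn about z gives the same basket.
- bail (a point): middle of the bail's straight level top wire, on the basket's axis, 70 mm above the basket's underside; the straight part is 44 mm long along the y axis, the legs slope down to 35 mm either side of the axis. Axes as the basket's.
- rod: hook rod, 149 mm long, 0.18 kg, hanging upright in its stand at the start. Origin on its axis at mid-thickness of the hook's bottom strip; z up towards the handle. Rod 8 mm thick; a collar 55 mm across at z = 80.5 to 85.5 mm. The hook is of flat strip 26 mm wide (along y), 3 mm thick, open to +x: outside from x = -6.3 to 11 mm, back strip at x = -6.3 to -3.3, neck at z = 32 to 36 mm (x up to 6).
- rod_grip (a point): centre of the rod's handle, an upright square black bar 24 x 24 mm with its faces along the rod's x and y, 62 mm high, on the rod's axis, 116 mm above the rod's origin. Axes as the rod's (z up, x towards the side on which the hook is open).
- hook_seat (a point): floor of the hook's bowl, on the rod's axis, 114.5 mm below rod_grip. The bowl is 6.5 mm wide in x at its floor and 12 mm at the tip; a bail carried in it has its centre 2.5 mm above this point, and is turned along with the rod with about 3 degrees of play either way. Axes as the rod's.
- hook_tip (a point): top of the hook's tip, a strip 3 mm thick and 26 mm wide that leans outward, 8.5 mm above the bowl's floor and 10 mm to the rod's +x side. The mouth between tip and neck is 21 mm high. Axes as the rod's.
- stand_mouth (a point): centre of the top of the rod stand: an upright steel tube on a round foot (96 mm across), fixed, 110 mm high, bore 42 mm, outside 49 mm across. The rod hangs in it with its collar's underside on the tube's rim, rod_grip then being 35.5 mm above this point. z up.
- tray: drip tray, a fixed round steel tray, 126 mm across inside its 10 mm high rim. Origin at the centre of its underside on the table, z up; its flat floor is 4 mm above that.
- tumbler_a: bystander: glass tumbler, 72 mm across, 88 mm high, nearest the robot on its left. Origin under its centre.
- tumbler_b: bystander: glass tumbler, 72 mm across, 88 mm high, beyond the tank. Origin under its centre.
- bead_jar: bystander: bead jar with white cap, 68 mm across, 120 mm high. Origin under its centre.
- sequin_jar: bystander: small jar with metal cap, 48 mm across, 75 mm high. Origin under its centre.
- primer: bystander: white bottle, 84 mm across, 210 mm high. Origin under its centre.
- brush_glass: bystander: glass of paint brushes, 76 mm across, 205 mm high with the brushes. Origin under its centre.
There are look-alikes about, which are no part of the job. Leave any pink look-alike of the rod alone.

How it is judged:
By the outcome, as a careful person would: the job done as asked, in the order asked, and still so for the second after the job is handed in, with the robot touching nothing.
It also fails if it takes over 72 s, if anything falls off the work surface, if the arm or the gripper's body presses on something with over 40 N, if the wrist force passes 120 N, or if a joint passes its speed limit or range.

### The arm

A 6-joint arm with a two-finger parallel gripper is mounted at the origin on the work surface. World frame = base frame: x ahead of the robot, y to its left, z up, the work surface at z = 0. Lengths are in m, angles in rad, forces in N, time in s.
With the tool pointing down it reaches from about 0.375 to 0.9 m from the base axis. Payload 3.1 kg.
Tool frame: the origin (TCP) lies midway between the tips of the shut fingers; the grasp point (between the pads) lies 19 mm behind it; z points along the fingers, y is the line along which they close (so a half turn about z gives the same grasp; the last joint's range is limited). The gripper opens to 85 mm and grips with 20 to 120 N. Pads are 22 mm wide; open, the fingers measure 114 mm over their backs; the gripper's body (76 mm by 85 mm) begins 54 mm behind the grasp point. The pads swing forward as they close: fully open they stand 13 mm farther back than shut.
Start: joints at [0.928, 0.527, 1.433, -0, 1.181, -0.178], TCP at [0.28, 0.559, 0.231] pointing down, gripper open.
Joint ranges: [-3.08, 3.08], [-0.75, 2.2], [0.22, 2.44], [-1.43, 4.57], [0, 2.65], [-2.85, 2.85]. Speed limits (rad/s): [2.79, 2.79, 3.14, 3.14, 3.14, 3.14].

### API

Orientations are given as a unit quaternion [x, y, z, w].
In Python, from station import manip gives the robot as it stands.
- The arm moves only by the tool step_arm, never from a script. Its argument "targets" is text: rows parted by semicolons, each of 4 numbers parted by spaces: the shift along the tool's x, y, z in mm, then the turn about the tool's z in degrees. A call has 1 to 12 rows; each row is the pose to reach, as a shift and turn from the pose commanded when the call began, along the tool's axes at that moment; what a row does not reach only later rows make up. A row lasts 1/10 s, in which the tool goes at most 50 mm and 8.59 degrees, less where a joint would pass 70% of its speed; a pose out of reach is approached as far as the arm can. A call with a gripper value outside its range is refused whole. "gripper" is the closure, from 0 (fully open) to 1 (shut), set as the call begins (left out, the last holds). The fingers move at their own pace and stop on an object; "squeeze" is the grip in N (left out, the last holds). Time passes only in rows, so rows that repeat a pose let the fingers close. It gives the time, the measured TCP pose, the force, the opening and the grip force at its end, in the units of the state.
- manip.sense(): the state, without advancing time (a new reading comes with each control period).
- manip.snapshot(name): name is "scene" or "top"; returns the picture (480x640x3 uint8, red, green, blue); there is no depth.
- manip.get_calibration(name): a dict with "fov_y" (degrees; the focal length in pixels is half the picture's height over the tangent of half this angle, whatever the lens; pixels are square), "cx", "cy" (the principal point, pixels), "extrinsics" (4x4, takes a point from camera to world coordinates). Camera axes: x right, y down, z forward; pixel columns grow to the right and rows downward; lengths in m; the calibration is good to about 2 mm. A picture is of the moment at which its call begins. get_calibration takes no time and is no camera call.
- manip.sign_off(): hands the job in; it is judged then, once.
Trained networks look in the newest picture that a camera, given by its name, has taken for a name from the list of things; names that differ only in an ending like _2 or _b are one class to them, and where a whole thing is asked for, a point or a joint stands for the part that bears it (a point fixed in the world has none). Each returns a list of dicts, best first, with "p" (0 to 1); they miss things now and then, are a little off and sometimes report something else, mostly with a low value. They report only what shows in the picture. A call takes as long as a camera call. They do not tell look-alikes from the thing itself.
- manip.recognise(camera, query): "position" ([column, row] in pixels, amid what is visible of it).
- manip.masks_of(camera, query): "pixels" (480x640 bool, what is visible of it) and "position" ([column, row] in pixels, amid what is visible of it).
- manip.mark_of(camera, query): "position" ([column, row] in pixels: a listed point, or the origin of a listed thing).
The state is a dict: "t": time; "q": joint angles; "qd": joint speeds; "tau": joint torques, N m; "tcp_pos": TCP position; "tool_rot": TCP orientation; "force": force on the tool from outside, world axes, zero at the start; "ft_torque": the same for the moment, N m; "finger_gap": opening from 0.0 (shut) to 1.0 (fully open); "gripper_force": force on a finger pad.
Only numpy, scipy, OpenCV 4.12 (cv2) and the standard library are available. Lean on these libraries where they do the work, as an engineer would, in place of code of your own. Each camera call takes 0.05 s, during which the arm holds its last target. There are 200 camera calls.

## Working session

There is one attempt and no reset: what is moved stays moved. The work goes in short steps, Python scripts to look and compute and a tool call to move; the robot and the scene stay as the last step left them, time stands still between calls to the robot, and variables do not carry over. Pictures are saved under pics/ and viewed, at most 10 in all, crops included, and the job is handed in when it is done.

Besides the shell and the picture viewer there is one more tool, called after ">>>" as name(argument=value, ...) on one line, values as JSON. step_arm: Moves the arm, as the interface text tells. Its arguments: {"type":"object","properties":{"targets":{"type":"string"},"gripper":{"type":"number"},"squeeze":{"type":"number"}},"required":["targets"]}

```bash
mkdir -p pics; ls
python3 - <<'E'
from station import manip
import cv2,numpy as np
for n in("scene","top"):
    im=manip.snapshot(n); cv2.imwrite(f"pics/{n}0.png",im[:,:,::-1])
    c=manip.get_calibration(n); print(n,c["fov_y"],c["cx"],c["cy"]); print(np.round(c["extrinsics"],4).tolist())
    for q in("tank","keepers","basket","bail","rod","rod_grip","stand_mouth","tray"):
        try: print(q,[(np.round(d["position"],1).tolist(),round(d["p"],2)) for d in manip.mark_of(n,q)[:3]])
        except Exception as e: print(q,e)
s=manip.sense(); print({k:np.round(v,3).tolist() for k,v in s.items()})
E
```

```text
pics
scene 42.12228041616638 326.0847877762362 225.14046849757707
[[0.1163, 0.8567, -0.5025, 1.1794], [0.9931, -0.093, 0.0714, -0.0709], [0.0145, -0.5074, -0.8616, 1.1476], [0.0, 0.0, 0.0, 1.0]]
tank []
keepers []
basket [([295.0, 250.7], 0.68)]
bail [([292.7, 234.1], 0.62)]
rod [([181.0, 199.8], 0.72), ([144.3, 254.2], 0.64)]
rod_grip [([173.4, 165.1], 0.96), ([127.7, 225.9], 0.78)]
stand_mouth [([175.2, 175.7], 0.61)]
tray [([425.5, 198.0], 0.74), ([346.8, 183.2], 0.73)]
top 49.47093611558664 323.8805631978638 249.30822738089827
[[-0.0091, -0.9955, 0.0944, 0.4717], [-1.0, 0.0091, -0.0007, -0.0023], [-0.0001, -0.0944, -0.9955, 1.1038], [0.0, 0.0, 0.0, 1.0]]
tank [([346.4, 254.5], 0.56)]
keepers []
basket [([347.4, 249.3], 0.6)]
bail [([349.2, 248.9], 0.88)]
rod [([494.7, 264.7], 0.78), ([457.1, 320.1], 0.64)]
rod_grip [([475.5, 321.2], 0.95), ([515.3, 261.8], 0.9), ([454.1, 318.2], 0.51)]
stand_mouth [([468.4, 319.9], 0.57)]
tray [([201.7, 306.3], 0.62)]
{'t': 0.9, 'q': [0.929, 0.527, 1.433, 0.0, 1.181, -0.178], 'qd': [0.001, -0.001, -0.001, -0.001, 0.002, 0.001], 'tau': [0.0, -44.231, -17.842, -0.0, 0.001, -0.0], 'tcp_pos': [0.28, 0.559, 0.231], 'tool_rot': [0.23, 0.973, 0.0, 0.0], 'force': [0.44, -0.037, 0.655], 'ft_torque': [-0.027, 0.018, -0.032], 'gripper_force': 0.0, 'finger_gap': 1.001}
```

View pics/scene0.png

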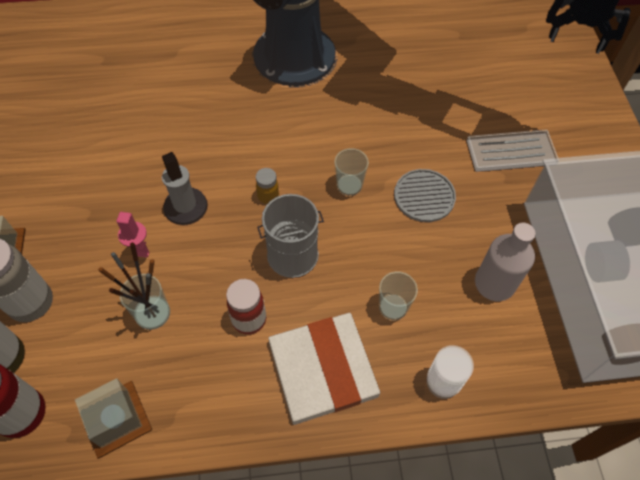

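View pics/top0.png

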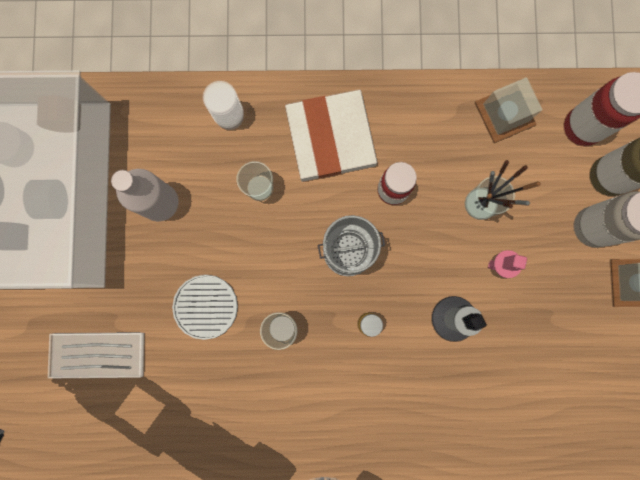

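The scene picture shows the black rod in its stand, with the handle at (173,165). The pink look-alike is at (130,235), the tank at (292,235) and the tray at (425,195). In the top view the handle is at (475,321), the tank mouth at (352,245) with the bail running roughly level inside it, and the tray at (205,307).

```bash
cat > h.py <<'E'
from station import manip
import numpy as np, cv2
from scipy.optimize import least_squares
C={n:manip.get_calibration(n) for n in("scene","top")}
def proj(n,P):
    c=C[n];E=np.array(c["extrinsics"]);f=240/np.tan(np.radians(c["fov_y"]/2))
    p=(np.atleast_2d(P)-E[:3,3])@E[:3,:3]
    return p[:,:2]/p[:,2:]*f+[c["cx"],c["cy"]]
def ray(n,uv):
    c=C[n];E=np.array(c["extrinsics"]);f=240/np.tan(np.radians(c["fov_y"]/2))
    return E[:3,3],E[:3,:3]@np.array([(uv[0]-c["cx"])/f,(uv[1]-c["cy"])/f,1])
def at_z(n,uv,z):
    o,d=ray(n,uv);return o+d*(z-o[2])/d[2]
def tri(a,b):
    r=least_squares(lambda P:np.r_[proj("scene",P)[0]-a,proj("top",P)[0]-b],[.5,0,.1]);return r.x,np.abs(r.fun).max()
E
python3 - <<'E'
from h import *
for n,a,b in(("rod_grip",(173.4,165.1),(475.5,321.2)),("bail",(292.7,234.1),(349.2,248.9)),("tray",(425.5,198),(201.7,306.3)),("stand",(175.2,175.7),(468.4,319.9)),("basket",(295,250.7),(347.4,249.3))):
    print(n,*tri(a,b))
for n in("scene","top"):
    for q in("tank","tray","rod_grip"):
        ms=manip.masks_of(n,q)
        for m in ms[:2]:
            ys,xs=np.nonzero(m["pixels"]);print(n,q,round(m["p"],2),len(xs),xs.min(),xs.max(),ys.min(),ys.max(),np.round(at_z(n,(xs.mean(),ys.mean()),.004),3))
    manip.sense()
t=cv2.imread("pics/top0.png");s=cv2.imread("pics/scene0.png")
k=lambda im,x,y,w=40:cv2.resize(im[y-w:y+w,x-w:x+w],(400,300) if 0 else (400,400),interpolation=cv2.INTER_CUBIC)
cv2.imwrite("pics/crop.png",np.hstack([k(t,352,247),k(t,470,320)]))
E
```

```text
rod_grip [ 0.42888851 -0.27361353  0.15056846] 1.9195050103269011
bail [ 0.56938135 -0.05158071  0.07922909] 0.7417973486330425
tray [ 0.45777125  0.25558004 -0.01118336] 1.1913864811431267
stand [ 0.42955428 -0.27364286  0.11451095] 0.16189970423502587
basket [ 0.57439786 -0.04996626  0.01891135] 1.0958427049571924
scene tank 0.81 3488 258 323 194 277 [ 0.528 -0.051  0.004]
scene tray 0.97 2554 395 455 169 222 [0.461 0.249 0.004]
scene rod_grip 0.59 649 162 189 153 188 [ 0.34  -0.297  0.004]
scene rod_grip 0.5 1788 227 266 279 334 [ 0.681 -0.155  0.004]
top tank 0.78 1106 318 384 216 276 [ 0.59  -0.066  0.004]
top tray 0.75 3361 172 236 274 339 [0.457 0.249 0.004]
top rod_grip 0.67 680 489 525 251 277 [ 0.542 -0.391  0.004]
top rod_grip 0.61 680 453 485 307 335 [ 0.423 -0.304  0.004]
```

View pics/crop.png

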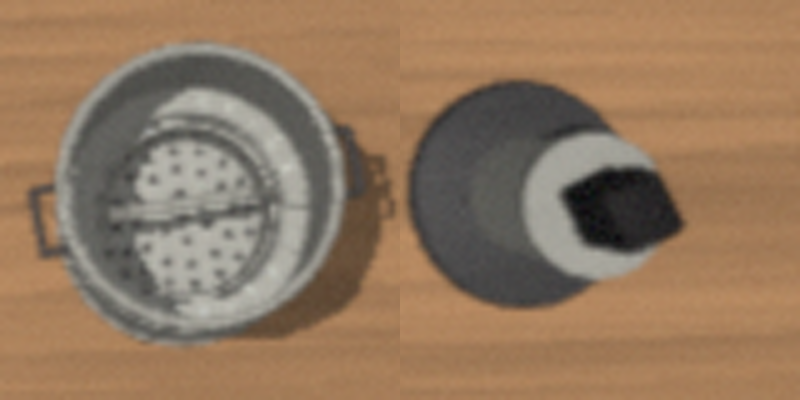

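The left crop shows the bail as a light line from about (334,249) to (365,248) in top pixels, inside a tank rim centred near (352,244). The right crop shows the rod's square handle over its stand, at about (476,322). Next I'll fit the handle yaw, tank axis and bail angle.

```bash
cat > fit.py <<'E'
from h import *
from scipy.optimize import minimize
def fitbox(pics,x0,z,half=31):
    ms={}
    for n,(f,(u,v)) in pics.items():
        g=cv2.imread(f).max(axis=2); m=np.zeros(g.shape,np.uint8); m[v-25:v+26,u-25:u+26]=(g[v-25:v+26,u-25:u+26]<58); 
        k,l,st,_=cv2.connectedComponentsWithStats(m); i=1+st[1:,4].argmax(); ms[n]=(l==i).astype(np.uint8); print(n,st[i])
    def sil(p):
        c=[]
        for h in(-.031,.031):
            for a in range(4):
                t=p[2]+np.pi/4+a*np.pi/2; c.append([p[0]+.012*2**.5*np.cos(t),p[1]+.012*2**.5*np.sin(t),z+h])
        e=0
        for n,m in ms.items():
            im=np.zeros(m.shape,np.uint8); q=(cv2.convexHull(proj(n,np.array(c)).astype(np.float32))*64-0).astype(int)
            cv2.fillConvexPoly(im,q,255,cv2.LINE_AA,6); e+=np.abs(im/255.-m).sum()
        return e
    best=min((minimize(sil,[x0[0],x0[1],y],method="Nelder-Mead",options=dict(initial_simplex=[[x0[0],x0[1],y],[x0[0]+.004,x0[1],y],[x0[0],x0[1]+.004,y],[x0[0],x0[1],y+.3]])) for y in np.arange(0,1.5,.25)),key=lambda r:r.fun)
    return best.x,best.fun
E
python3 - <<'E'
from fit import *
p,e=fitbox({"top":("pics/top0.png",(475,321)),"scene":("pics/scene0.png",(173,166))},(.429,-.2736),.1455); print("grip",p[:2],np.degrees(p[2])%90,e)
print("tank",at_z("top",(352.2,244.2),.15),"bail ends",at_z("top",(334,249.4),.09),at_z("top",(365,248),.09),"net bail",at_z("top",(349.2,248.9),.09),at_z("scene",(292.7,234.1),.09))
t=np.linspace(0,2*np.pi,73)
im={n:cv2.imread(f"pics/{n}0.png") for n in("top","scene")}
# tank rim fit: project circle and print overlay
c=at_z("top",(352.2,244.2),.15)
out=[]
for n,(u,v) in(("top",(352,247)),("scene",(292,230))):
    b=cv2.resize(im[n][v-40:v+40,u-40:u+40],(400,400),interpolation=cv2.INTER_CUBIC)
    for r,z in((.0515,.15),(.0515,.0)):
        q=(proj(n,np.c_[c[0]+r*np.cos(t),c[1]+r*np.sin(t),0*t+z])-[u-40-.5+.5,v-40])*5
        cv2.polylines(b,[q.astype(int)],True,(0,0,255),1)
    A=np.array([[c[0],c[1]-.022,.09],[c[0],c[1]+.022,.09]]);q=(proj(n,A)-[u-40,v-40])*5
    cv2.line(b,tuple(map(int,q[0])),tuple(map(int,q[1])),(0,255,0),1); out.append(b)
cv2.imwrite("pics/ov.png",np.hstack(out))
E
```

```text
top [463 314  23  16 271]
scene [163 153  18  28 313]
grip [ 0.42829026 -0.27443268] 14.559484763997476 238.65098039215684
tank [ 0.57114298 -0.05517666  0.15      ] bail ends [ 0.56750456 -0.02278529  0.09      ] [ 0.56970215 -0.08342447  0.09      ] net bail [ 0.56821581 -0.0525093   0.09      ] [ 0.57570719 -0.05033912  0.09      ]
```

View pics/ov.png

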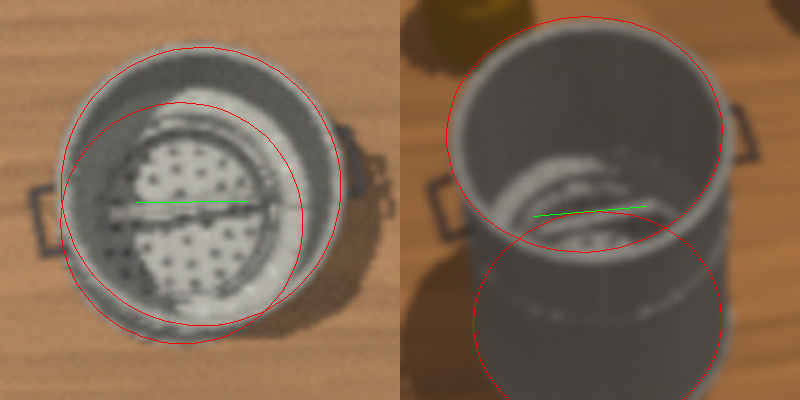

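The scene overlay puts the tank about 2 px further right and down, which makes its axis roughly (0.573,-0.053). The handle fit was loose, so I'll refit it and check.

Run:
```python
from h import *
from scipy.optimize import minimize
im={n:cv2.imread(f"pics/{n}0.png") for n in("top","scene")}
P={"top":(475,321),"scene":(173,166)}
m={}
for n,(u,v) in P.items():
    g=im[n].max(axis=2)[v-25:v+25,u-25:u+25]
    print(n); print("\n".join(" ".join(f"{x:3d}" for x in r[8:44:1]) for r in g[8:44:2])) if n=="top" else 0
    m[n]=g
def hull(n,x,y,a,dx,dy):
    c=[[x+.017*np.cos(a+.7854+i*np.pi/2),y+.017*np.sin(a+.7854+i*np.pi/2),.1455+h] for h in(-.031,.031) for i in range(4)]
    u,v=P[n]; return cv2.convexHull((proj(n,np.array(c))-[u-25,v-25]+[dx,dy]).astype(np.float32))
res=[]
for n in P:
    mk=(m[n]<62).astype(float)
    def cost(p):
        b=np.zeros((50,50),np.uint8);cv2.fillConvexPoly(b,(hull(n,.4285,-.274,*p)*64).astype(int),255,cv2.LINE_AA,6);return np.abs(b/255.-mk).sum()
    rs=[]
    for a in np.radians(np.arange(0,90,5)):
        r=minimize(cost,[a,0,0],method="Nelder-Mead",options=dict(initial_simplex=[[a,0,0],[a+.1,0,0],[a,3,0],[a,0,3]]));rs.append((r.fun,np.degrees(r.x[0])%90,r.x[1:].round(1)))
    rs.sort(key=lambda r:r[0]);print(n,mk.sum(),rs[:4])
    u,v=P[n];b=cv2.resize(im[n][v-25:v+25,u-25:u+25],(400,400),interpolation=cv2.INTER_CUBIC)
    h=hull(n,.4285,-.274,np.radians(rs[0][1]),*rs[0][2]);cv2.polylines(b,[(h*8).astype(int)],True,(0,0,255),1);res.append(b)
cv2.imwrite("pics/ov2.png",np.hstack(res))
```

```text
top
 71  69  73  69  66  64  63  65  64  63  67  70  89 133 162 172 171 173 173 171 172 173 172 172 170 173 173 172 174 176 175 174 173 173 175 175
 67  64  59  47  51  55  62  79  94 102 102 103 100 100 111 145 167 173 175 176 175 177 179 177 178 176 177 178 176 178 177 179 177 177 177 177
 75  79  87 109 139 152 161 163 165 166 167 166 164 165 160 159 156 162 171 174 175 176 180 179 179 180 177 179 182 180 177 178 177 178 178 176
100 136 153 161 166 165 168 163 164 167 164 162 161 164 161 164 161 159 161 159 161 166 166 168 169 167 168 167 168 166 163 163 160 158 158 159
156 164 166 165 167 168 165 167 165 163 162 160 153 150 149 152 150 147 147 147 148 152 142 148 157 161 157 158 159 159 160 159 157 158 158 158
167 166 166 166 164 166 161 161 154 143 116  79  51  39  33  41  41  32  34  36  43  59  77 105 142 158 160 158 160 159 161 158 162 159 161 160
166 167 165 164 158 147 116  79  55  24  30  26  24  22  24  32  23  28  26  32  34  29  42  40  82 133 152 155 156 156 157 155 157 159 156 155
166 165 164 142  91  44  24  27  25  31  19  22  26  32  36  37  36  41  43  37  40  39 
[... 1509 characters left out ...]
.0 [(np.float64(110.34509803921569), np.float64(85.31395689724087), array([ 0.2, -0. ])), (np.float64(110.44313725490196), np.float64(85.01291802236751), array([ 0.2, -0.1])), (np.float64(110.45882352941177), np.float64(85.43271100291055), array([ 0.7, -0. ])), (np.float64(110.46666666666667), np.float64(85.45212908355582), array([ 0.7, -0. ]))]
scene 327.0 [(np.float64(109.58039215686274), np.float64(14.772686146820604), array([0.1, 0.8])), (np.float64(109.62352941176471), np.float64(14.723894014434753), array([0.1, 1.2])), (np.float64(109.70980392156864), np.float64(14.377418173445548), array([-0.1,  0.2])), (np.float64(109.7607843137255), np.float64(14.37084163637557), array([0.2, 1.2]))]
```

View pics/ov2.png

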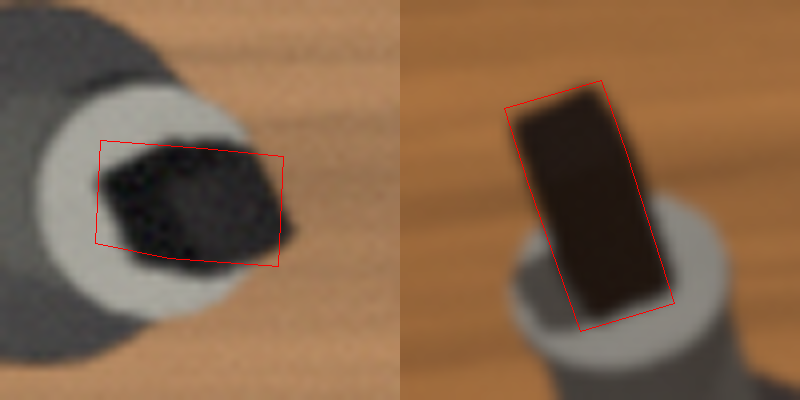

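```bash
cat > mv.py <<'E'
# usage: mv.py "x,y,z,yawdeg" ...  (m, world; yaw of tool x) -> tool shifts from the present pose
import sys; from h import *
from scipy.spatial.transform import Rotation as R
s=manip.sense(); M=R.from_quat(s["tool_rot"]).as_matrix(); p=np.array(s["tcp_pos"])
yaw=np.degrees(np.arctan2(M[1,0],M[0,0]))
print("t",s["t"],"tcp",p.round(4),"yaw",yaw.round(2),"tilt",np.degrees(np.arccos(-M[2,2])).round(2),"F",np.round(s["force"],2),"T",np.round(s["ft_torque"],2),"q",np.round(s["q"],2),"gap",round(s["finger_gap"],3),"grip",round(s["gripper_force"],1))
for a in sys.argv[1:]:
    t=np.array([float(v) for v in a.split(",")]); d=M.T@(t[:3]-p)*1000
    print(a,"->",d.round(1),"turn",round((yaw-t[3]+180)%360-180,1))
E
python3 mv.py .48,.15,.29,90 .4285,-.274,.25,27
```

```text
t 1.2 tcp [0.2796 0.559  0.2313] yaw 153.43 tilt 0.0 F [ 1.01 -0.99 -0.82] T [ 0.05 -0.01 -0.02] q [ 0.93  0.53  1.43 -0.    1.18 -0.18] gap 1.0 grip 0.0
.48,.15,.29,90 -> [-362.2 -276.1  -58.7] turn 63.4
.4285,-.274,.25,27 -> [-505.8 -678.4  -18.7] turn 126.4
```

>>> step_arm(targets="-362 -276 -58 63;-362 -276 -58 63;-362 -276 -58 63;-362 -276 -58 63;-362 -276 -58 63;-362 -276 -58 63;-362 -276 -58 63;-362 -276 -58 63;-362 -276 -58 63;-362 -276 -58 63;-506 -678 -19 126;-506 -678 -19 126", gripper=0)

```text
t: 2.4
tcp_pos: [0.4679, 0.0509, 0.2803]
tool_rot: [0.804, 0.595, 0.0, 0.0]
force: [0.6, -0.7, -0.4]
finger_gap: 1.0
gripper_force: 0.0
```

```bash
python3 mv.py .4285,-.274,.23,27
```

```text
t 2.4 tcp [0.4679 0.0509 0.2803] yaw 73.04 tilt 0.05 F [ 0.58 -0.74 -0.39] T [-0.08  0.    0.  ] q [-0.13  0.25  1.74  0.    1.14  0.17] gap 1.0 grip 0.0
.4285,-.274,.23,27 -> [-322.3   57.1   50.1] turn 46.0
```

>>> step_arm(targets="-322 57 50 46;-322 57 50 46;-322 57 50 46;-322 57 50 46;-322 57 50 46;-322 57 50 46;-322 57 50 46;-322 57 50 46;-322 57 50 46;-322 57 50 46")

```text
t: 3.4
tcp_pos: [0.4296, -0.2717, 0.2302]
tool_rot: [0.972, 0.236, -0.0, -0.001]
force: [0.8, 0.3, -0.4]
finger_gap: 1.003
gripper_force: 0.0
```

```bash
python3 mv.py .4285,-.274,.13,27
python3 - <<'E'
from h import *
im=manip.snapshot("scene"); u,v=173,166
cv2.imwrite("pics/s2.png",cv2.resize(im[v-60:v+60,u-80:u+80,::-1],(800,600),interpolation=cv2.INTER_CUBIC))
p=manip.sense()["tcp_pos"]; print(proj("scene",[p,[.4285,-.274,.1765],[.4285,-.274,.1455]]),[d["position"] for d in manip.mark_of("scene","rod_grip")])
E
```

```text
t 3.4 tcp [ 0.4296 -0.2717  0.2302] yaw 27.31 tilt 0.08 F [ 0.82  0.3  -0.43] T [ 0.01 -0.03  0.01] q [-0.78  0.37  1.72  0.    1.05  0.31] gap 1.003 grip 0.0
.4285,-.274,.13,27 -> [ -2.1   1.6 100.2] turn 0.3
[[163.96858248 139.62690548]
 [168.59469847 156.7029958 ]
 [171.79687729 166.18698191]] [[129.0, 225.2], [174.5, 164.7]]
```

View pics/s2.png

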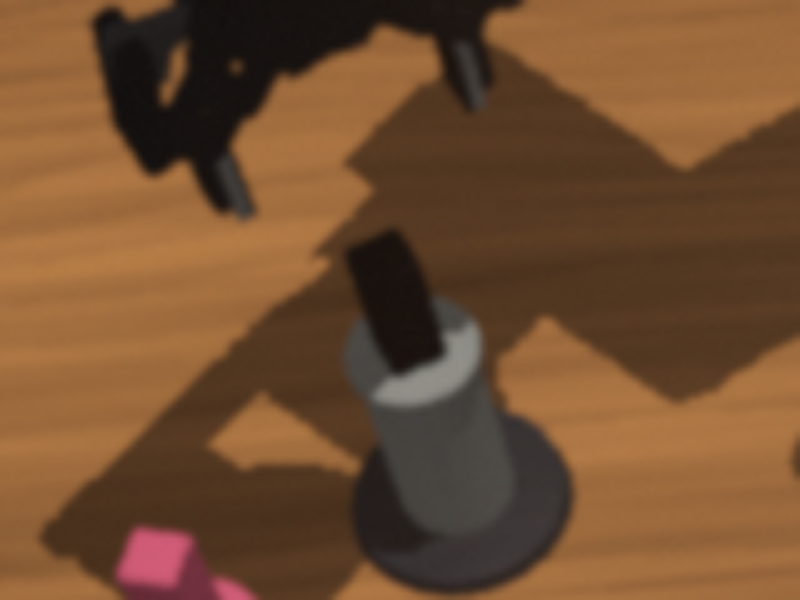

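The fingers straddle the handle: their tips are at crop (240,210) and (475,105), the handle top is at (375,242), and the edges are parallel. I'm going down now.

>>> step_arm(targets="-2 1 15 0;-2 1 35 0;-2 1 55 0;-2 1 70 0;-2 1 85 0;-2 1 95 0;-2 1 100 0;-2 1 100 0")

```text
t: 4.3
tcp_pos: [0.4283, -0.2746, 0.1299]
tool_rot: [0.972, 0.236, -0.0, -0.0]
force: [0.5, 0.5, -0.5]
finger_gap: 0.998
gripper_force: 0.0
```

>>> step_arm(targets="0 0 0 0;0 0 0 0;0 0 0 0;0 0 0 0;0 0 0 0;0 0 0 0;0 0 0 0;0 0 0 0", gripper=1, squeeze=60)

```text
t: 5.1
tcp_pos: [0.4285, -0.2754, 0.1308]
tool_rot: [0.972, 0.235, 0.0, 0.0]
force: [-1.1, -0.3, 4.4]
finger_gap: 0.279
gripper_force: 58.4
```

```bash
python3 mv.py
```

```text
t 5.1 tcp [ 0.4285 -0.2754  0.1308] yaw 27.23 tilt 0.04 F [-1.09 -0.32  4.44] T [0.08 0.15 0.01] q [-0.79  0.53  1.82  0.    0.8   0.3 ] gap 0.279 grip 58.4
```

>>> step_arm(targets="0 0 -10 0;0 0 -30 0;0 0 -55 0;0 0 -80 0;0 0 -105 0;0 0 -130 0;0 0 -130 0;0 0 -130 0")

```text
t: 5.9
tcp_pos: [0.428, -0.275, 0.2601]
tool_rot: [0.972, 0.235, -0.0, 0.0]
force: [-0.2, 0.4, -2.6]
finger_gap: 0.279
gripper_force: 57.9
```

```bash
python3 mv.py
python3 - <<'E'
from h import *
im=manip.snapshot("scene"); u,v=173,150
cv2.imwrite("pics/s3.png",cv2.resize(im[v-60:v+60,u-80:u+80,::-1],(800,600),interpolation=cv2.INTER_CUBIC))
p=np.array(manip.sense()["tcp_pos"]); o=p-[0,0,.1013]
print(((proj("scene",[p,o])-[u-80,v-60])*5).round())
for a in (27,117,207,297): print(a,((proj("scene",o+[.01*np.cos(np.radians(a)),.01*np.sin(np.radians(a)),.01])-[u-80,v-60])*5).round())
for q in("hook_tip","hook_seat","rod_grip"): print(q,[(np.round(d["position"],1),round(d["p"],2)) for d in manip.mark_of("scene",q)])
E
```

```text
t 5.9 tcp [ 0.428  -0.275   0.2601] yaw 27.24 tilt 0.0 F [-0.23  0.41 -2.59] T [ 0.04 -0.06  0.03] q [-0.79  0.33  1.69 -0.    1.12  0.3 ] gap 0.279 grip 57.9
[[330. 194.]
 [386. 360.]]
27 [[393. 363.]]
117 [[404. 334.]]
207 [[370. 328.]]
297 [[358. 357.]]
hook_tip [(array([139.1, 254.1]), 0.95), (array([172.1, 162.9]), 0.7)]
hook_seat [(array([172.3, 160.9]), 0.98), (array([144. , 249.1]), 0.83)]
rod_grip [(array([160.4, 122.5]), 0.93), (array([128.9, 227.2]), 0.66)]
```

View pics/s3.png

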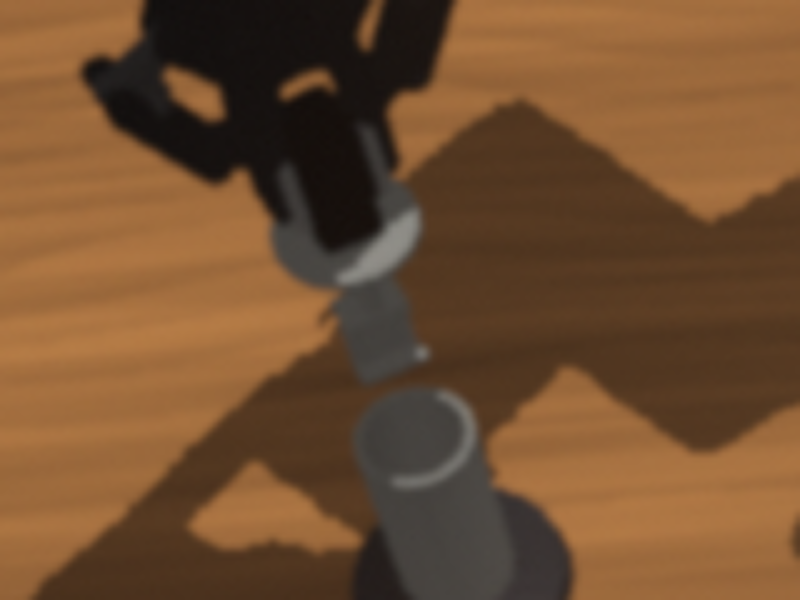

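The rod is out. The hook plate is at crop (335–420, 290–383) and broadside to the camera, so rod x lies at 27° or 207°. I'll look at the pixels to see which way it opens.

Run:
```python
import cv2
g=cv2.resize(cv2.imread("pics/s3.png"),(160,120),interpolation=cv2.INTER_AREA)
for y in range(54,80): print(y*5," ".join(f"{int(g[y,x].max()):3d}/{int(g[y,x,2])-int(g[y,x,0]):3d}" for x in range(64,88)))
```

```text
270  73/  7  73/  6  78/  6  91/  7 108/  8 121/  8 131/  8 136/  7 137/  8 134/  8 129/  7 121/  7 108/  8  92/  9  82/ 15  79/ 29  80/ 42  82/ 49  83/ 50  82/ 49  82/ 50  83/ 51  83/ 50  82/ 50
275  74/  8  74/  7  81/  7 103/  8 124/  8 132/  8 132/  7 129/  8 122/  8 113/  7 106/  7  97/  7  85/  8  77/ 10  76/ 19  79/ 35  81/ 46  82/ 49  83/ 51  83/ 50  82/ 49  83/ 50  83/ 51  83/ 50
280  80/ 15  79/ 13  83/ 12  98/ 10 113/ 10 115/  8 111/  8 104/  7  94/  6  84/  7  79/  7  76/  6  73/  7  73/  8  76/ 16  78/ 29  82/ 43  83/ 50  83/ 50  83/ 50  83/ 50  83/ 50  82/ 50  82/ 50
285 105/ 43 101/ 38  98/ 34  97/ 27  93/ 19  86/ 11  80/  6  78/  6  74/  6  69/  6  67/  6  70/  7  72/  6  74/  7  75/ 11  78/ 21  80/ 35  84/ 47  84/ 50  84/ 51  83/ 50  83/ 50  84/ 51  83/ 50
290 139/ 77 133/ 71 124/ 62 110/ 49  90/ 29  76/ 14  70/  7  69/  6  69/  7  68/  6  67/  6  68/  6  71/  6  73/  7  74/  8  75/ 13  79/ 26  83/ 41  86/ 50  86/ 52  85/ 52  85/ 51  85/ 51  85/ 51
295 160/ 96 149/ 86 131/ 68 108/ 46  84/ 23  74/ 10  71/  6  70/  7  70/  8  68/  7  68/  7  67/  6  70/  6  73/  6  74/
[... 3295 characters left out ...]
  71/ 20  72/ 25  73/ 31  74/ 36  75/ 40  76/ 42  76/ 42  78/ 42  77/ 41  78/ 41  78/ 41  79/ 43  80/ 44  80/ 45
385  75/ 46  75/ 45  75/ 45  75/ 46  76/ 46  76/ 47  76/ 45  76/ 43  76/ 39  75/ 35  77/ 37  78/ 41  79/ 44  79/ 43  79/ 40  79/ 38  78/ 34  78/ 31  77/ 28  77/ 26  77/ 27  78/ 29  78/ 29  82/ 31
390  78/ 47  78/ 47  79/ 48  81/ 49  81/ 49  81/ 49  82/ 49  82/ 49  82/ 48  82/ 48  82/ 47  82/ 46  82/ 43  80/ 35  78/ 27  77/ 22  76/ 19  74/ 15  73/ 12  73/ 11  73/ 12  74/ 13  76/ 13  87/ 14
395  82/ 49  83/ 50  83/ 50  84/ 51  84/ 51  84/ 51  84/ 51  84/ 51  84/ 51  84/ 49  82/ 44  81/ 38  79/ 29  76/ 19  74/ 13  73/ 10  71/  9  70/  8  70/  7  71/  7  70/  7  70/  7  74/  8  87/  8
```

```bash
python3 mv.py .552,-.052,.285,-55
```

```text
t 6.1 tcp [ 0.4275 -0.2745  0.2587] yaw 27.24 tilt 0.2 F [-0.1  -0.08 -1.63] T [-0.04  0.04 -0.02] q [-0.79  0.34  1.69 -0.    1.12  0.3 ] gap 0.274 grip 57.9
.552,-.052,.285,-55 -> [ 212.5 -141.   -26.1] turn 82.2
```

>>> step_arm(targets="10 -7 -26 8;40 -27 -26 16;80 -53 -26 25;120 -80 -26 33;160 -106 -26 41;190 -126 -26 50;212 -141 -26 58;212 -141 -26 66;212 -141 -26 75;212 -141 -26 82;212 -141 -26 82")

```text
t: 7.2
tcp_pos: [0.5518, -0.0525, 0.2848]
tool_rot: [0.888, -0.46, -0.001, 0.0]
force: [-0.6, 0.4, -1.7]
finger_gap: 0.279
gripper_force: 58.3
```

```bash
python3 mv.py
python3 - <<'E'
from h import *
im=manip.snapshot("scene"); p=np.array(manip.sense()["tcp_pos"]); o=p-[0,0,.1013]
uv=proj("scene",o)[0].astype(int); u,v=uv
cv2.imwrite("pics/s4.png",cv2.resize(im[v-24:v+24,u-32:u+32,::-1],(800,600),interpolation=cv2.INTER_CUBIC))
print(u,v,proj("scene",[o]))
for q in("hook_tip","hook_seat","rod_grip"): print(q,[(np.round(d["position"],1),round(d["p"],2)) for d in manip.mark_of("scene",q)])
a=np.radians(-55); 
for s in(1,-1): print(s,proj("scene",o+[s*.01*np.cos(a),s*.01*np.sin(a),.01]))
E
```

```text
t 7.2 tcp [ 0.5518 -0.0525  0.2848] yaw -54.77 tilt 0.16 F [-0.58  0.36 -1.72] T [-0.    0.03  0.01] q [-0.3   0.37  1.54 -0.    1.23  2.23] gap 0.279 grip 58.3
288 197 [[288.67132782 197.81143654]]
hook_tip [(array([138.9, 254.5]), 0.68)]
hook_seat [(array([143.1, 251.5]), 0.79), (array([288.7, 197.2]), 0.75), (array([287.5, 158.2]), 0.74)]
rod_grip [(array([284.9, 158.3]), 0.76)]
1 [[284.25230395 197.8508968 ]]
-1 [[292.65701512 191.82234943]]
```

View pics/s4.png

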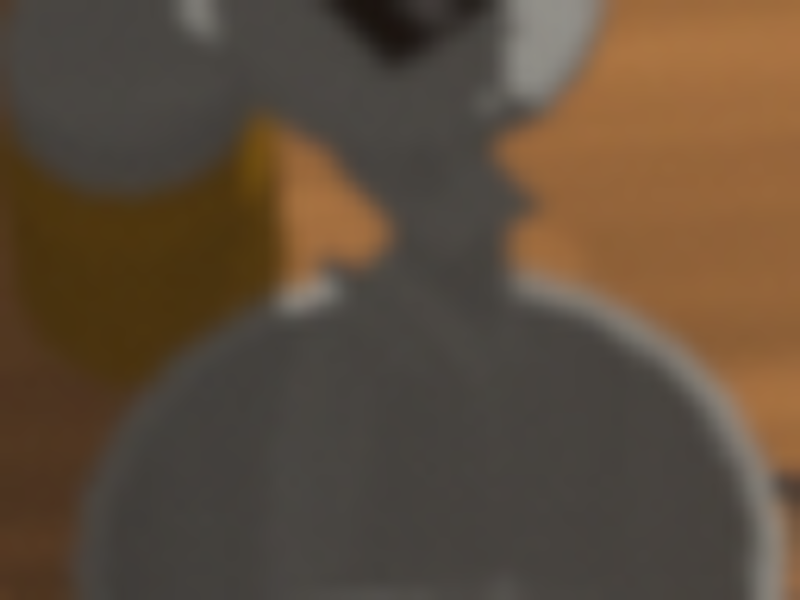

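The tip pokes out at left (335,270) with the mouth notch at (385,230), so the rod's x is the tool's x (-55°). I'll turn it to 2° and place it 19 mm on the robot's side of the bail.

```bash
python3 mv.py .552,-.052,.285,2
```

```text
t 7.4 tcp [ 0.5521 -0.0529  0.2857] yaw -54.66 tilt 0.06 F [-0.08 -0.78 -2.19] T [-0.04 -0.02  0.  ] q [-0.3   0.37  1.54  0.    1.23  2.23] gap 0.275 grip 58.3
.552,-.052,.285,2 -> [-0.8 -0.5  0.7] turn -56.7
```

>>> step_arm(targets="0 0 0 -8;0 0 0 -16;0 0 0 -24;0 0 0 -32;0 0 0 -40;0 0 0 -48;0 0 0 -56.8;0 0 0 -56.8;0 0 0 -56.8")

```text
t: 8.3
tcp_pos: [0.5522, -0.0529, 0.2862]
tool_rot: [1.0, 0.017, -0.0, -0.0]
force: [-0.1, -0.2, -1.8]
finger_gap: 0.278
gripper_force: 58.2
```

```bash
python3 mv.py .552,-.052,.175,2
```

```text
t 8.3 tcp [ 0.5522 -0.0529  0.2862] yaw 1.9 tilt 0.01 F [-0.05 -0.16 -1.76] T [-0.02  0.06  0.  ] q [-0.3   0.37  1.54  0.    1.23  1.24] gap 0.278 grip 58.2
.552,-.052,.175,2 -> [ -0.2  -0.9 111.2] turn -0.1
```

>>> step_arm(targets="0 -1 20 0;0 -1 40 0;0 -1 60 0;0 -1 75 0;0 -1 88 0;0 -1 97 0;0 -1 104 0;0 -1 109 0;0 -1 111 0;0 -1 111 0")

```text
t: 9.3
tcp_pos: [0.5524, -0.0519, 0.1753]
tool_rot: [1.0, 0.018, 0.0, 0.0]
force: [-0.0, -0.8, -2.1]
finger_gap: 0.275
gripper_force: 58.3
```

>>> step_arm(targets="3 0 0 0;6 0 0 0;9 0 0 0;11 0 0 0;13 0 0 0;14 0 0 0")

```text
t: 9.9
tcp_pos: [0.5665, -0.0513, 0.1752]
tool_rot: [1.0, 0.018, 0.0, 0.0]
force: [0.8, -0.2, -1.6]
finger_gap: 0.274
gripper_force: 58.3
```

```bash
python3 mv.py
```

```text
t 9.9 tcp [ 0.5665 -0.0513  0.1752] yaw 2.04 tilt 0.01 F [ 0.81 -0.19 -1.61] T [-0.01 -0.02 -0.05] q [-0.29  0.52  1.63 -0.    0.99  1.25] gap 0.274 grip 58.3
```

No contact yet. I'll creep forward until I feel the bail.

>>> step_arm(targets="1 0 0 0;2 0 0 0;3 0 0 0;3 0 0 0")

```text
t: 10.3
tcp_pos: [0.5694, -0.0513, 0.1752]
tool_rot: [1.0, 0.018, 0.0, 0.0]
force: [-0.6, -0.5, -1.6]
finger_gap: 0.275
gripper_force: 58.3
```

>>> step_arm(targets="1 0 0 0;2 0 0 0;2 0 0 0")

```text
t: 10.6
tcp_pos: [0.5712, -0.0511, 0.1752]
tool_rot: [1.0, 0.018, -0.0, -0.0]
force: [0.0, -1.0, -2.3]
finger_gap: 0.273
gripper_force: 58.3
```

>>> step_arm(targets="1 0 0 0;2 0 0 0;2 0 0 0")

```text
t: 10.9
tcp_pos: [0.5724, -0.051, 0.175]
tool_rot: [1.0, 0.018, -0.001, -0.0]
force: [-2.6, 0.3, -0.5]
finger_gap: 0.279
gripper_force: 58.2
```

>>> step_arm(targets="1 0 0 0;2 0 0 0;2 0 0 0")

```text
t: 11.2
tcp_pos: [0.575, -0.0509, 0.1751]
tool_rot: [1.0, 0.018, -0.0, -0.0]
force: [-2.6, 0.2, -0.5]
finger_gap: 0.278
gripper_force: 58.2
```

Contact came near x = 0.572, with a light 2.6 N. I'll back off 2.5 mm and then raise the hook to the bail.

>>> step_arm(targets="-2.5 0 0 0;-2.5 0 -4 0;-2.5 0 -7 0;-2.5 0 -9 0;-2.5 0 -10 0;-2.5 0 -10 0")

```text
t: 11.8
tcp_pos: [0.5733, -0.0513, 0.1856]
tool_rot: [1.0, 0.018, 0.001, 0.0]
force: [-0.6, 0.3, -2.7]
finger_gap: 0.276
gripper_force: 58.1
```

>>> step_arm(targets="0 0 -1 0;0 0 -1 0")

```text
t: 12.0
tcp_pos: [0.5729, -0.0511, 0.1862]
tool_rot: [1.0, 0.018, 0.0, 0.0]
force: [0.2, -1.2, -2.5]
finger_gap: 0.274
gripper_force: 58.0
```

>>> step_arm(targets="0 0 -1 0;0 0 -1 0")

```text
t: 12.2
tcp_pos: [0.5726, -0.0511, 0.1871]
tool_rot: [1.0, 0.018, -0.0, 0.0]
force: [0.3, -0.1, -2.1]
finger_gap: 0.274
gripper_force: 58.0
```

>>> step_arm(targets="0 0 -0.7 0;0 0 -0.7 0")

```text
t: 12.4
tcp_pos: [0.5722, -0.051, 0.1876]
tool_rot: [1.0, 0.018, -0.001, -0.0]
force: [0.9, 0.7, -3.7]
finger_gap: 0.269
gripper_force: 58.0
```

>>> step_arm(targets="0 0 -0.7 0;0 0 -0.7 0")

```text
t: 12.6
tcp_pos: [0.5726, -0.0511, 0.1885]
tool_rot: [1.0, 0.018, -0.0, -0.0]
force: [-0.2, -0.5, -3.8]
finger_gap: 0.273
gripper_force: 58.0
```

>>> step_arm(targets="0 0 -0.7 0;0 0 -0.7 0")

```text
t: 12.8
tcp_pos: [0.5727, -0.0511, 0.1894]
tool_rot: [1.0, 0.018, 0.0, 0.0]
force: [-0.2, -0.0, -3.0]
finger_gap: 0.277
gripper_force: 58.0
```

The basket is picked up with about 2 N and is floating under the keepers. Now I turn anticlockwise in stages, reading the torque.

>>> step_arm(targets="0 0 0 -4;0 0 0 -8;0 0 0 -12;0 0 0 -15;0 0 0 -18;0 0 0 -18")

```text
t: 13.4
tcp_pos: [0.5727, -0.0511, 0.1893]
tool_rot: [0.985, 0.174, 0.0, 0.0]
force: [0.3, 0.8, -4.1]
finger_gap: 0.277
gripper_force: 58.1
```

```bash
python3 mv.py
```

```text
t 13.4 tcp [ 0.5727 -0.0511  0.1893] yaw 20.03 tilt 0.0 F [ 0.31  0.79 -4.06] T [-0.06 -0.03 -0.02] q [-0.28  0.51  1.6  -0.    1.03  0.94] gap 0.277 grip 58.1
```

>>> step_arm(targets="0 0 0 -2;0 0 0 -4;0 0 0 -6;0 0 0 -6")

```text
t: 13.8
tcp_pos: [0.5727, -0.0511, 0.1893]
tool_rot: [0.974, 0.225, -0.0, -0.0]
force: [0.8, 0.3, -3.6]
finger_gap: 0.276
gripper_force: 58.1
```

```bash
python3 mv.py
```

```text
t 13.8 tcp [ 0.5727 -0.0511  0.1893] yaw 25.98 tilt 0.0 F [ 0.79  0.29 -3.63] T [ 0.03  0.03 -0.01] q [-0.28  0.51  1.6  -0.    1.03  0.83] gap 0.276 grip 58.1
```

>>> step_arm(targets="0 0 0 -2;0 0 0 -4;0 0 0 -5;0 0 0 -5")

```text
t: 14.2
tcp_pos: [0.5727, -0.0511, 0.1893]
tool_rot: [0.964, 0.267, -0.0, -0.0]
force: [0.1, 0.0, -4.4]
finger_gap: 0.271
gripper_force: 58.1
```

```bash
python3 mv.py
```

```text
t 14.2 tcp [ 0.5727 -0.0511  0.1893] yaw 30.98 tilt 0.0 F [ 0.11  0.04 -4.41] T [-0.    0.05 -0.02] q [-0.28  0.51  1.6  -0.    1.03  0.75] gap 0.271 grip 58.1
```

>>> step_arm(targets="0 0 0 -2;0 0 0 -4;0 0 0 -6;0 0 0 -6")

```text
t: 14.6
tcp_pos: [0.5727, -0.0511, 0.1893]
tool_rot: [0.948, 0.317, -0.0, -0.0]
force: [-0.5, -0.2, -4.0]
finger_gap: 0.277
gripper_force: 58.1
```

```bash
python3 mv.py | cut -c1-130
```

```text
t 14.6 tcp [ 0.5727 -0.0511  0.1893] yaw 36.98 tilt 0.01 F [-0.45 -0.16 -3.95] T [ 0.05  0.02 -0.03] q [-0.28  0.51  1.6  -0.    1
```

>>> step_arm(targets="0 0 0 -2;0 0 0 -4;0 0 0 -6;0 0 0 -6")

```text
t: 15.0
tcp_pos: [0.5727, -0.0511, 0.1893]
tool_rot: [0.931, 0.366, -0.0, -0.0]
force: [-0.2, -1.0, -3.1]
finger_gap: 0.275
gripper_force: 58.1
```

```bash
python3 mv.py | cut -c1-130
```

```text
t 15.0 tcp [ 0.5727 -0.0511  0.1893] yaw 42.97 tilt 0.01 F [-0.22 -1.02 -3.13] T [ 0.02 -0.01  0.  ] q [-0.28  0.51  1.6  -0.    1
```

>>> step_arm(targets="0 0 0 -2;0 0 0 -4;0 0 0 -6;0 0 0 -6")

```text
t: 15.4
tcp_pos: [0.5727, -0.0511, 0.1893]
tool_rot: [0.91, 0.414, -0.0, -0.0]
force: [-0.2, -0.1, -3.5]
finger_gap: 0.273
gripper_force: 58.1
```

```bash
python3 mv.py | cut -c1-130
```

```text
t 15.4 tcp [ 0.5727 -0.0511  0.1893] yaw 48.95 tilt 0.01 F [-0.18 -0.1  -3.47] T [-0.04  0.06 -0.03] q [-0.28  0.51  1.6  -0.    1
```

>>> step_arm(targets="0 0 0 -2;0 0 0 -4;0 0 0 -6;0 0 0 -6")

```text
t: 15.8
tcp_pos: [0.5727, -0.0512, 0.1893]
tool_rot: [0.887, 0.461, -0.0, -0.0]
force: [-1.3, 0.0, -3.6]
finger_gap: 0.271
gripper_force: 58.1
```

```bash
python3 mv.py | cut -c1-130
```

```text
t 15.8 tcp [ 0.5727 -0.0512  0.1893] yaw 54.94 tilt 0.01 F [-1.34  0.02 -3.61] T [-0.    0.1  -0.01] q [-0.28  0.51  1.6  -0.    1
```

>>> step_arm(targets="0 0 0 -2;0 0 0 -4;0 0 0 -6;0 0 0 -6")

```text
t: 16.2
tcp_pos: [0.5727, -0.0511, 0.1893]
tool_rot: [0.862, 0.507, -0.0, -0.0]
force: [0.7, -0.2, -4.3]
finger_gap: 0.276
gripper_force: 58.1
```

```bash
python3 mv.py | cut -c1-130
```

```text
t 16.2 tcp [ 0.5727 -0.0511  0.1893] yaw 60.94 tilt 0.01 F [ 0.7  -0.19 -4.29] T [-0.    0.06  0.  ] q [-0.28  0.51  1.6  -0.    1
```

>>> step_arm(targets="0 0 0 -2;0 0 0 -4;0 0 0 -6;0 0 0 -6")

```text
t: 16.6
tcp_pos: [0.5726, -0.0511, 0.1893]
tool_rot: [0.834, 0.551, -0.0, -0.0]
force: [-0.3, 0.6, -4.0]
finger_gap: 0.271
gripper_force: 58.2
```

```bash
python3 mv.py | cut -c1-130
```

```text
t 16.6 tcp [ 0.5726 -0.0511  0.1893] yaw 66.94 tilt 0.01 F [-0.31  0.56 -3.99] T [-0.01  0.06 -0.07] q [-0.28  0.51  1.6  -0.    1
```

>>> step_arm(targets="0 0 0 -2;0 0 0 -3;0 0 0 -3")

```text
t: 16.9
tcp_pos: [0.5726, -0.0511, 0.1893]
tool_rot: [0.819, 0.573, -0.0, -0.0]
force: [-0.0, 1.0, -2.9]
finger_gap: 0.274
gripper_force: 58.2
```

```bash
python3 mv.py | cut -c1-130
```

```text
t 16.9 tcp [ 0.5726 -0.0511  0.1893] yaw 69.97 tilt 0.01 F [-0.03  1.02 -2.86] T [-0.06  0.14 -0.05] q [-0.28  0.51  1.6  -0.    1
```

>>> step_arm(targets="0 0 0 -2;0 0 0 -4;0 0 0 -4")

```text
t: 17.2
tcp_pos: [0.5726, -0.0511, 0.1892]
tool_rot: [0.799, 0.602, -0.0, -0.0]
force: [0.2, 0.3, -4.6]
finger_gap: 0.28
gripper_force: 58.2
```

```bash
python3 mv.py | cut -c1-130
```

```text
t 17.2 tcp [ 0.5726 -0.0511  0.1892] yaw 73.97 tilt 0.02 F [ 0.18  0.31 -4.58] T [-0.05  0.18 -0.  ] q [-0.28  0.51  1.6  -0.    1
```

>>> step_arm(targets="0 0 0 -2;0 0 0 -3;0 0 0 -3")

```text
t: 17.5
tcp_pos: [0.5725, -0.0512, 0.1892]
tool_rot: [0.783, 0.622, -0.0, -0.0]
force: [-0.5, 0.1, -4.1]
finger_gap: 0.276
gripper_force: 58.3
```

```bash
python3 mv.py | cut -c1-130; python3 -c "
from h import *
for i in range(4):
    manip.snapshot('scene'); s=manip.sense(); print(np.round(s['force'],2),np.round(s['ft_torque'],3))"
```

```text
t 17.5 tcp [ 0.5725 -0.0512  0.1892] yaw 76.98 tilt 0.03 F [-0.52  0.09 -4.05] T [-0.15  0.21 -0.04] q [-0.28  0.51  1.6  -0.    1
[-1.36 -0.83 -3.92] [-0.101  0.314 -0.02 ]
[-0.36 -0.12 -3.57] [-0.082  0.248 -0.056]
[-0.95 -0.16 -4.37] [-0.153  0.236  0.002]
[-1.12 -1.29 -4.04] [-0.176  0.331 -0.039]
```

There's a light lateral reaction of about 1 N since roughly 70°, so one ear is touching. I'll centre with it and turn a little more.

Create f.py:
```python
from h import *
from scipy.spatial.transform import Rotation as R
F=[];T=[]
for i in range(5):
    manip.snapshot('scene'); s=manip.sense(); F.append(s['force']);T.append(s['ft_torque'])
M=R.from_quat(s["tool_rot"]).as_matrix()
print("t",s["t"],"tcp",np.round(s["tcp_pos"],4),"yaw",np.degrees(np.arctan2(M[1,0],M[0,0])).round(2),"F",np.mean(F,0).round(2),"T",np.mean(T,0).round(3),"ftool",(M.T@np.mean(F,0)).round(2))
```

```text
(no output)
```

>>> step_arm(targets="-0.9 -0.8 0 0;-0.9 -0.8 0 0")

```text
t: 17.9
tcp_pos: [0.5721, -0.0518, 0.1895]
tool_rot: [0.783, 0.623, 0.0, 0.0]
force: [-0.3, -0.4, -4.1]
finger_gap: 0.275
gripper_force: 58.2
```

```bash
python3 f.py
```

```text
t 18.15 tcp [ 0.572  -0.0518  0.1894] yaw 77.03 F [-0.37  0.13 -3.99] T [0.015 0.04  0.024] ftool [ 0.05 -0.39  3.99]
```

>>> step_arm(targets="0 0 0 -2;0 0 0 -3;0 0 0 -3")

```text
t: 18.45
tcp_pos: [0.5719, -0.0518, 0.1894]
tool_rot: [0.766, 0.643, 0.0, 0.0]
force: [-0.3, -0.3, -4.7]
finger_gap: 0.277
gripper_force: 58.2
```

```bash
python3 f.py
```

```text
t 18.7 tcp [ 0.5718 -0.0518  0.1893] yaw 80.02 F [-0.01  0.25 -3.39] T [ 0.02   0.041 -0.013] ftool [ 0.25 -0.06  3.39]
```

>>> step_arm(targets="0 0 0 -2;0 0 0 -4;0 0 0 -4")

```text
t: 19.0
tcp_pos: [0.5718, -0.0518, 0.1893]
tool_rot: [0.743, 0.669, 0.0, 0.0]
force: [-0.3, -0.2, -3.4]
finger_gap: 0.276
gripper_force: 58.2
```

```bash
python3 f.py
```

```text
t 19.25 tcp [ 0.5718 -0.0518  0.1893] yaw 84.01 F [ 0.15 -0.02 -4.26] T [ 0.013  0.049 -0.016] ftool [-0.    0.15  4.26]
```

>>> step_arm(targets="0 0 0 -2;0 0 0 -3;0 0 0 -3")

```text
t: 19.55
tcp_pos: [0.5718, -0.0518, 0.1893]
tool_rot: [0.725, 0.688, 0.0, 0.0]
force: [-0.1, 0.5, -3.8]
finger_gap: 0.278
gripper_force: 58.1
```

```bash
python3 f.py
```

```text
t 19.8 tcp [ 0.5718 -0.0518  0.1893] yaw 87.02 F [-0.42  0.27 -3.78] T [-0.016  0.017 -0.016] ftool [ 0.25 -0.44  3.78]
```

>>> step_arm(targets="0 0 0 -2;0 0 0 -3;0 0 0 -3")

```text
t: 20.1
tcp_pos: [0.5715, -0.0518, 0.1892]
tool_rot: [0.707, 0.707, -0.0, -0.0]
force: [0.4, -1.0, -3.5]
finger_gap: 0.275
gripper_force: 58.2
```

```bash
python3 f.py
```

```text
t 20.35 tcp [ 0.5716 -0.0518  0.1893] yaw 90.02 F [-0.54 -0.09 -4.26] T [-0.027  0.151 -0.023] ftool [-0.09 -0.54  4.26]
```

>>> step_arm(targets="0 0 0 -2;0 0 0 -3;0 0 0 -3")

```text
t: 20.65
tcp_pos: [0.5716, -0.0518, 0.1892]
tool_rot: [0.688, 0.726, -0.0, -0.0]
force: [-0.9, -0.2, -4.4]
finger_gap: 0.277
gripper_force: 58.3
```

```bash
python3 f.py
python3 - <<'E'
from h import *
for n in("scene","top"):
    manip.snapshot(n)
    for q in("bail","hook_seat","basket"): print(n,q,[(np.round(d["position"],1).tolist(),round(d["p"],2)) for d in manip.mark_of(n,q)[:3]])
E
```

```text
t 20.9 tcp [ 0.5716 -0.0518  0.1893] yaw 93.02 F [-0.78 -0.13 -4.45] T [-0.065  0.252 -0.026] ftool [-0.09 -0.79  4.45]
scene bail [([294.4, 235.7], 0.67)]
scene hook_seat [([291.5, 230.3], 0.6), ([145.6, 248.9], 0.6), ([291.5, 237.5], 0.23)]
scene basket [([293.8, 248.4], 0.78)]
top bail [([348.3, 244.7], 0.8)]
top hook_seat [([494.4, 267.3], 0.71)]
top basket [([348.9, 250.3], 0.53)]
```

>>> step_arm(targets="0 -1 0 0;0 -1 0 -1;0 -1 0 -2;0 -1 0 -2")

```text
t: 21.7
tcp_pos: [0.5709, -0.0519, 0.1894]
tool_rot: [0.675, 0.738, 0.0, 0.0]
force: [-1.0, 0.2, -3.8]
finger_gap: 0.273
gripper_force: 59.6
```

```bash
python3 f.py
```

```text
t 21.95 tcp [ 0.5709 -0.0519  0.1894] yaw 95.03 F [-0.27 -0.09 -4.22] T [-0.035  0.089 -0.117] ftool [-0.06 -0.28  4.22]
```

Tz has jumped to -0.12 N m, so both ears are on the stops. I'll back off 3° and lift gently.

>>> step_arm(targets="0 0 0 2;0 0 0 3;0 0 -1 3;0 0 -2 3;0 0 -3 3;0 0 -3 3")

```text
t: 22.55
tcp_pos: [0.5709, -0.0519, 0.1925]
tool_rot: [0.694, 0.72, 0.0, 0.0]
force: [0.6, -0.8, -3.3]
finger_gap: 0.276
gripper_force: 58.2
```

```bash
python3 f.py
```

```text
t 22.8 tcp [ 0.5708 -0.0519  0.1924] yaw 92.04 F [-0.1  -0.02 -3.78] T [ 0.003  0.053 -0.01 ] ftool [-0.02 -0.1   3.78]
```

>>> step_arm(targets="0 0 -2 0;0 0 -4 0;0 0 -6 0;0 0 -8 0;0 0 -11 0;0 0 -14 0;0 0 -14 0")

```text
t: 23.5
tcp_pos: [0.5712, -0.052, 0.207]
tool_rot: [0.694, 0.72, 0.0, 0.001]
force: [-0.4, -0.2, -3.5]
finger_gap: 0.277
gripper_force: 58.1
```

>>> step_arm(targets="0 0 -8 0;0 0 -20 0;0 0 -35 0;0 0 -50 0;0 0 -65 0;0 0 -80 0;0 0 -95 0;0 0 -110 0;0 0 -122 0;0 0 -130 0;0 0 -134 0;0 0 -134 0")

```text
t: 24.7
tcp_pos: [0.5709, -0.0519, 0.3408]
tool_rot: [0.694, 0.72, 0.0, 0.0]
force: [-0.5, 0.1, -2.7]
finger_gap: 0.273
gripper_force: 58.2
```

```bash
python3 f.py; python3 mv.py .52,.1,.34,92 .459,.252,.34,92
python3 - <<'E'
from h import *
t=np.linspace(0,2*np.pi,73)
for n in("scene","top"):
    im=manip.snapshot(n)
    for q in("tray","basket"): print(n,q,[(np.round(d["position"],1).tolist(),round(d["p"],2)) for d in manip.mark_of(n,q)[:3]])
for n in("scene","top"):
    for x in manip.masks_of(n,"tray")[:2]:
        (c,a,th)=cv2.fitEllipse(max(cv2.findContours(x["pixels"].astype(np.uint8),0,1)[0],key=len)); print(n,c,a,at_z(n,c,.008))
E
```

```text
t 24.95 tcp [ 0.5704 -0.0518  0.3395] yaw 92.04 F [ 0.08 -0.01 -3.94] T [ 0.005  0.015 -0.   ] ftool [-0.02  0.09  3.94]
t 24.95 tcp [ 0.5704 -0.0518  0.3395] yaw 92.04 tilt 0.1 F [-0.08 -0.09 -3.95] T [-0.01  0.02 -0.01] q [-0.29  0.35  1.42 -0.    1.37 -0.32] gap 0.276 grip 58.2
.52,.1,.34,92 -> [153.5 -44.9  -0.3] turn 0.0
.459,.252,.34,92 -> [ 3.075e+02 -1.005e+02 -2.000e-01] turn 0.0
scene tray [([423.5, 198.6], 0.9)]
scene basket [([288.8, 208.6], 0.86), ([250.3, 321.5], 0.39)]
top tray []
top basket [([350.8, 241.4], 0.75)]
scene (425.0013122558594, 195.6523895263672) (52.12092208862305, 59.66211700439453) [0.46371637 0.24761373 0.008     ]
top (204.15061950683594, 306.910400390625) (62.23869705200195, 63.69626235961914) [0.4569406  0.24837974 0.008     ]
```

The basket is out. The tray centre is about (0.460, 0.248), taking the mean of both cameras, which proved right for the tank.

>>> step_arm(targets="6 -2 0 0;18 -6 0 0;38 -12 0 0;65 -21 0 0;95 -31 0 0;125 -41 0 0;155 -51 0 0;185 -61 0 0;215 -70 0 0;242 -79 0 0;265 -87 0 0;282 -92 0 0")

```text
t: 26.55
tcp_pos: [0.4668, 0.229, 0.3405]
tool_rot: [0.694, 0.72, 0.0, -0.001]
force: [0.1, 0.3, -3.4]
finger_gap: 0.278
gripper_force: 58.1
```

>>> step_arm(targets="11 -4 0 0;18 -6 0 0;21.5 -7 0 0;21.5 -7 0 0;21.5 -7 15 0;21.5 -7 35 0;21.5 -7 60 0;21.5 -7 85 0;21.5 -7 105 0;21.5 -7 120 0;21.5 -7 130 0;21.5 -7 130 0")

```text
t: 27.75
tcp_pos: [0.4606, 0.2471, 0.2091]
tool_rot: [0.695, 0.719, -0.001, -0.001]
force: [0.2, -0.3, -4.0]
finger_gap: 0.276
gripper_force: 58.1
```

```bash
python3 f.py
python3 - <<'E'
from h import *
p=np.array(manip.sense()["tcp_pos"]); print(p, "basket underside est", p[2]-.1673)
ims=[]
for n in("scene","top"):
    im=manip.snapshot(n).copy(); u,v=proj(n,[.46,.248,.03])[0].astype(int)
    b=cv2.resize(im[v-50:v+50,u-50:u+50,::-1],(400,400),interpolation=cv2.INTER_CUBIC); ims.append(b)
    print(n,[(np.round(d["position"],1).tolist(),round(d["p"],2)) for d in manip.mark_of(n,"basket")[:2]])
cv2.imwrite("pics/tr.png",np.hstack(ims))
E
```

```text
t 28.0 tcp [0.4619 0.248  0.2113] yaw 92.03 F [ 0.2   0.05 -3.8 ] T [0.012 0.003 0.007] ftool [0.04 0.19 3.8 ]
[0.46186378 0.24804977 0.21131879] basket underside est 0.04401878866733877
scene []
top [([200.2, 302.7], 0.63), ([175.0, 305.2], 0.54)]
```

View pics/tr.png

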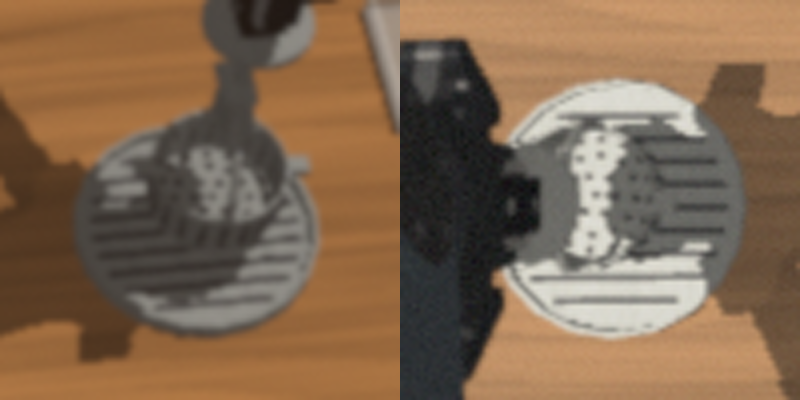

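The picture shows the basket hanging level over the middle of the tray, with its rim at about (220,165) in the left crop. I'm lowering it.

>>> step_arm(targets="-1 -1 8 0;-1 -1 16 0;-1 -1 24 0;-1 -1 30 0;-1 -1 33 0;-1 -1 35 0;-1 -1 35 0;-1 -1 35 0")

```text
t: 29.0
tcp_pos: [0.4603, 0.247, 0.1755]
tool_rot: [0.694, 0.72, 0.0, 0.0]
force: [0.1, -0.8, -3.5]
finger_gap: 0.278
gripper_force: 58.1
```

```bash
python3 f.py
```

```text
t 29.25 tcp [0.4602 0.2469 0.1756] yaw 92.04 F [ 0.47  0.1  -4.15] T [-0.006  0.008 -0.003] ftool [0.08 0.47 4.15]
```

>>> step_arm(targets="0 0 0.7 0;0 0 1.4 0;0 0 2.1 0;0 0 2.8 0;0 0 3.5 0;0 0 3.5 0")

```text
t: 29.85
tcp_pos: [0.46, 0.2468, 0.1717]
tool_rot: [0.694, 0.72, -0.0, -0.0]
force: [0.3, -0.5, -4.7]
finger_gap: 0.274
gripper_force: 58.1
```

```bash
python3 f.py
```

```text
t 30.1 tcp [0.4601 0.2469 0.1718] yaw 92.04 F [-0.33  0.22 -3.57] T [0.    0.001 0.013] ftool [ 0.23 -0.32  3.57]
```

>>> step_arm(targets="0 0 0.5 0;0 0 1 0;0 0 1.5 0;0 0 2 0;0 0 2 0")

```text
t: 30.6
tcp_pos: [0.4603, 0.2469, 0.1699]
tool_rot: [0.694, 0.72, 0.0, 0.0]
force: [-0.1, -1.2, -1.1]
finger_gap: 0.276
gripper_force: 58.3
```

```bash
python3 f.py
```

```text
t 30.85 tcp [0.4602 0.2469 0.1698] yaw 92.04 F [ 0.06 -0.35 -1.59] T [-0.076 -0.064 -0.034] ftool [-0.35  0.05  1.59]
```

The basket stands and the load is off. I'll drop the hook 13 mm, withdraw along tool −x and raise it.

>>> step_arm(targets="0 0 2 0;0 0 5 0;0 0 8 0;0 0 11 0;0 0 13 0;0 0 13 0")

```text
t: 31.45
tcp_pos: [0.4598, 0.2468, 0.1563]
tool_rot: [0.694, 0.72, -0.0, -0.0]
force: [0.4, 1.0, -2.6]
finger_gap: 0.279
gripper_force: 58.4
```

```bash
python3 f.py
```

```text
t 31.7 tcp [0.46   0.2469 0.1569] yaw 92.04 F [ 0.02 -0.24 -2.08] T [-0.073  0.024 -0.018] ftool [-0.24  0.01  2.08]
```

>>> step_arm(targets="-1 0 0 0;-2.5 0 0 0;-4 0 0 0;-6 0 0 0;-8 0 0 0;-8 0 0 0")

```text
t: 32.3
tcp_pos: [0.4603, 0.2386, 0.1568]
tool_rot: [0.695, 0.719, -0.0, -0.0]
force: [-0.3, -0.8, -1.3]
finger_gap: 0.28
gripper_force: 58.3
```

```bash
python3 f.py
```

```text
t 32.55 tcp [0.4603 0.2389 0.1568] yaw 92.04 F [-0.37  0.19 -1.85] T [ 0.011 -0.015 -0.005] ftool [ 0.2  -0.36  1.85]
```

>>> step_arm(targets="-4 0 0 0;-9 0 0 0;-14 0 0 0;-18 0 0 0;-18 0 0 0;-18 0 -15 0;-18 0 -40 0;-18 0 -70 0;-18 0 -100 0;-18 0 -128 0;-18 0 -128 0;-18 0 -128 0")

```text
t: 33.75
tcp_pos: [0.4608, 0.2208, 0.2848]
tool_rot: [0.694, 0.72, 0.0, 0.0]
force: [-0.4, 0.2, -2.9]
finger_gap: 0.276
gripper_force: 58.5
```

```bash
python3 mv.py .45,0,.285,60 .4284,-.275,.285,27.2
python3 - <<'E'
from h import *
for n in("scene","top"):
    manip.snapshot(n)
    print(n,[(np.round(d["position"],1).tolist(),round(d["p"],2)) for d in manip.mark_of(n,"basket")[:2]],proj(n,[.46,.248,.004]))
    for d in manip.mark_of(n,"basket")[:2]: print(at_z(n,d["position"],.004))
E
```

```text
t 33.75 tcp [0.4608 0.2208 0.2848] yaw 92.04 tilt 0.03 F [-0.39  0.24 -2.87] T [-0.02 -0.    0.04] q [0.23 0.31 1.65 0.   1.18 0.19] gap 0.276 grip 58.5
.45,0,.285,60 -> [-220.3  -18.6   -0.3] turn 32.0
.4284,-.275,.285,27.2 -> [-4.944e+02 -5.000e+01 -3.000e-01] turn 64.8
scene [([424.3, 195.2], 0.57)] [[424.56703528 195.22576258]]
[0.4598705  0.24742808 0.004     ]
top [([206.9, 305.2], 0.9), ([195.3, 310.3], 0.27)] [[204.78615324 305.41291958]]
[0.46040418 0.24356802 0.004     ]
[0.44998737 0.26776835 0.004     ]
```

The basket stands within a few mm of the tray's middle. Now I'll take the rod back to its stand.

>>> step_arm(targets="-30 -3 0 6;-75 -7 0 12;-122 -11 0 18;-170 -15 0 24;-220 -20 0 30;-268 -25 0 36;-316 -30 0 42;-364 -36 0 48;-410 -41 0 54;-450 -45 0 60;-480 -48 0 64.8;-494 -50 0 64.8")

```text
t: 35.25
tcp_pos: [0.4284, -0.2775, 0.2842]
tool_rot: [0.972, 0.234, -0.0, 0.0]
force: [0.2, -0.2, -1.7]
finger_gap: 0.277
gripper_force: 58.4
```

```bash
sed -i 's/"turn",round/"turn",round/' mv.py; python3 mv.py .4284,-.275,.285,27.2
```

```text
t 35.25 tcp [ 0.4284 -0.2775  0.2842] yaw 27.07 tilt 0.03 F [ 0.19 -0.21 -1.69] T [ 0.01 -0.   -0.03] q [-0.79  0.31  1.65 -0.    1.18  0.3 ] gap 0.277 grip 58.4
.4284,-.275,.285,27.2 -> [ 1.2 -2.2 -0.8] turn -0.1
```

>>> step_arm(targets="0 0 0 0;0 0 0 0")

```text
t: 35.45
tcp_pos: [0.4282, -0.2731, 0.2842]
tool_rot: [0.972, 0.236, -0.0, -0.001]
force: [0.1, 0.1, -2.7]
finger_gap: 0.275
gripper_force: 58.3
```

```bash
python3 f.py; python3 mv.py .4284,-.275,.131,27.2
```

```text
t 35.7 tcp [ 0.4288 -0.2732  0.2849] yaw 27.36 F [-0.05 -0.19 -1.39] T [ 0.008  0.002 -0.011] ftool [-0.14  0.15  1.39]
t 35.7 tcp [ 0.4288 -0.2732  0.2849] yaw 27.36 tilt 0.02 F [-0.06 -0.24 -1.18] T [ 0.01  0.03 -0.  ] q [-0.79  0.3   1.65  0.    1.18  0.31] gap 0.277 grip 58.3
.4284,-.275,.131,27.2 -> [ -1.2   1.5 153.9] turn 0.2
```

>>> step_arm(targets="-1 1.5 0 0;-1 1.5 20 0;-1 1.5 40 0;-1 1.5 60 0;-1 1.5 75 0;-1 1.5 90 0;-1 1.5 105 0;-1 1.5 120 0;-1 1.5 135 0;-1 1.5 145 0;-1 1.5 150 0;-1 1.5 150 0")

```text
t: 36.9
tcp_pos: [0.4283, -0.2762, 0.1344]
tool_rot: [0.972, 0.236, -0.0, -0.0]
force: [-0.9, -0.5, -1.3]
finger_gap: 0.278
gripper_force: 58.5
```

```bash
python3 f.py
```

```text
t 37.15 tcp [ 0.4287 -0.2767  0.1355] yaw 27.24 F [ 0.12 -0.19 -1.34] T [-0.017 -0.    -0.024] ftool [0.02 0.22 1.34]
```

>>> step_arm(targets="0 0 1 0;0 0 2 0;0 0 3 0;0 0 3.8 0;0 0 3.8 0")

```text
t: 37.65
tcp_pos: [0.4283, -0.2763, 0.1309]
tool_rot: [0.972, 0.235, -0.0, -0.0]
force: [0.6, 0.9, -2.6]
finger_gap: 0.276
gripper_force: 58.5
```

```bash
python3 f.py
```

```text
t 37.9 tcp [ 0.4284 -0.2764  0.131 ] yaw 27.24 F [ 0.15 -0.26 -1.86] T [-0.026 -0.013 -0.028] ftool [0.01 0.3  1.86]
```

>>> step_arm(targets="0 0 0.5 0;0 0 1 0;0 0 1.5 0;0 0 1.5 0")

```text
t: 38.3
tcp_pos: [0.4285, -0.2764, 0.1308]
tool_rot: [0.972, 0.236, 0.0, 0.0]
force: [-1.5, 1.7, 7.9]
finger_gap: 0.275
gripper_force: 59.6
```

```bash
python3 f.py
```

```text
t 38.55 tcp [ 0.4285 -0.2764  0.1308] yaw 27.25 F [-1.78  1.46  8.01] T [ 0.281  0.331 -0.016] ftool [-0.91 -2.1  -8.02]
```

>>> step_arm(targets="0 0 -0.9 0;0 0 -0.9 0")

```text
t: 38.75
tcp_pos: [0.4285, -0.2765, 0.1308]
tool_rot: [0.972, 0.235, 0.0, 0.0]
force: [-0.0, -0.3, 3.5]
finger_gap: 0.275
gripper_force: 59.0
```

>>> step_arm(targets="0 0 0 0;0 0 0 0;0 0 0 0;0 0 0 0;0 0 0 0;0 0 0 0;0 0 0 0;0 0 0 0", gripper=0)

```text
t: 39.55
tcp_pos: [0.4284, -0.2764, 0.1304]
tool_rot: [0.972, 0.235, 0.0, -0.0]
force: [-0.3, 0.1, -0.1]
finger_gap: 1.001
gripper_force: 0.0
```

>>> step_arm(targets="0 0 -10 0;0 0 -30 0;0 0 -60 0;0 0 -90 0;0 0 -120 0;0 0 -120 0;0 0 -120 0")

```text
t: 40.25
tcp_pos: [0.4285, -0.2764, 0.2515]
tool_rot: [0.972, 0.236, 0.001, 0.001]
force: [0.3, -0.1, -0.7]
finger_gap: 0.996
gripper_force: 0.0
```

```bash
python3 f.py
python3 - <<'E'
from h import *
for n in("scene","top"):
    manip.snapshot(n)
    for q in("rod_grip","basket","bail"): print(n,q,[(np.round(d["position"],1).tolist(),round(d["p"],2)) for d in manip.mark_of(n,q)[:3]])
    print(proj(n,[[.4285,-.275,.1455],[.46,.248,.074]]))
E
```

```text
t 40.5 tcp [ 0.4278 -0.2758  0.2492] yaw 27.23 F [-0.12  0.06 -0.02] T [-0.001 -0.003  0.014] ftool [-0.08 -0.1   0.02]
scene rod_grip [([172.5, 165.4], 0.74), ([128.0, 226.8], 0.71), ([295.2, 243.4], 0.2)]
scene basket [([427.5, 196.4], 0.67), ([267.7, 194.3], 0.15)]
scene bail [([428.4, 182.5], 0.69)]
[[171.2831425  166.23079127]
 [429.58585973 176.94327755]]
top rod_grip [([513.1, 261.3], 0.94), ([475.1, 320.3], 0.59)]
top basket [([203.6, 307.1], 0.67)]
top bail [([195.9, 306.7], 0.9)]
[[473.69823709 321.15111699]
 [196.67580532 305.86761562]]
```

The rod hangs at its original pixels, and the basket and bail stand upright at the tray's middle.

```bash
python3 -c "
from station import manip
print(manip.sign_off())"
```

```text
the job is handed in; nothing more can be done
None
```

The job is handed in at about 40.6 s of the 72 s allowed: the basket was unlocked, lifted out and stood upright within a few millimetres of the tray's centre, and the rod hangs back upright in its stand with the gripper clear.

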